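# Draw the blind plug from a gearbox housing with a quarter-turn puller

## Robot

A 6-joint arm with a two-finger parallel gripper is mounted at the origin on the work surface. World frame = base frame: x ahead of the robot, y to its left, z up, the work surface at z = 0. Lengths are in m, angles in rad, forces in N, time in s.
With the tool pointing down it reaches from about 0.375 to 0.975 m from the base axis. Payload 3.8 kg.
Tool frame: the origin (TCP) lies midway between the tips of the shut fingers; the grasp point (between the pads) lies manip.grip_point_offset behind it (manip.grip_point_offset is the distance from the TCP to the grasp point, in m); z points along the fingers, y is the line along which they close (so a half turn about z gives the same grasp; the last joint's range is limited). The gripper opens to 85 mm and grips with 20 to 120 N. Pads are 22 mm wide; open, the fingers measure 114 mm over their backs; the gripper's body (76 mm by 85 mm) begins 54 mm behind the grasp point. The pads swing forward as they close: fully open they stand 13 mm farther back than shut.
Start: joints at [-1.313, 0.264, 1.604, -0, 1.274, -0.037], TCP at [0.196, -0.646, 0.231] pointing down, gripper open.
Joint ranges: [-2.63, 2.63], [-0.94, 2.18], [0.31, 2.57], [-1.31, 4.45], [0, 2.66], [-2.55, 2.55]. Speed limits (rad/s): [2.57, 2.57, 3.14, 3.14, 3.14, 3.14].

## Interface

Orientations are given as a rotation vector (axis times angle).
In Python, from cell import sensors, camera, get_calibration, workorder, outline_of, place_of, manip gives the robot as it stands.
- The arm moves only by the tool apply_moves, never from a script. Its arguments are lists of equal length, an entry for each row: "delta_pos": the shift along the tool's x, y, z in m, a list of three; "roll": the turn about the tool's z in rad. A call has 1 to 12 rows; each row shifts and turns the commanded pose from where the row before left it, along the tool's axes as they then stand; what a row does not reach is not made up. A row lasts 1/12 s, in which the tool goes at most 41.7 mm and 7.16 degrees, less where a joint would pass 70% of its speed; a pose out of reach is approached as far as the arm can. A call with a gripper value outside its range is refused whole. "fingers" is the opening in per cent of the stroke, from 0 (shut) to 100 (fully open), set as the call begins (left out, the last holds). The fingers move at their own pace and stop on an object; "newtons" is the grip in N (left out, the last holds). Time passes only in rows, so rows that do not move let the fingers close. It gives the time, the measured TCP pose, the force, the opening and the grip force at its end, in the units of the state.
- sensors.get_state(): the state, without advancing time (a new reading comes with each control period).
- camera(name): name is "scene" or "top" or "wrist"; returns (picture, depth): 480x640x3 uint8, red, green, blue; 480x640 float32, m along the optical axis (not along the pixel's ray), 0 where there is no reading.
- get_calibration(name): a dict with "fx", "fy", "cx", "cy" (pixels), "R" (3x3) and "t" (3): a world point X has camera coordinates R X + t. Camera axes: x right, y down, z forward; pixel columns grow to the right and rows downward; lengths in m; the calibration is good to about 2 mm. A picture is of the moment at which its call begins: read the wrist's pose just before it. get_calibration takes no time and is no camera call; for the wrist camera it gives the pose at the moment of the call.
- workorder.job_done(): hands the job in; it is judged then, once.
Trained networks look in the newest picture that a camera, given by its name, has taken for a name from the list of things; names that differ only in an ending like _2 or _b are one class to them, and where a whole thing is asked for, a point or a joint stands for the part that bears it (a point fixed in the world has none). Each returns a list of dicts, best first, with "score" (0 to 1); they miss things now and then, are a little off and sometimes report something else, mostly with a low value. They report only what shows in the picture. A call takes as long as a camera call. They do not tell look-alikes from the thing itself.
- outline_of(target, camera): "region" (480x640 bool, what is visible of it) and "extent" ([left, top, right, bottom] in pixels, round what is visible of it).
- place_of(target, camera): "uv" ([column, row] in pixels: a listed point, or the origin of a listed thing).
The state is a dict: "t": time; "qpos": joint angles; "joint_vel": joint speeds; "joint_efforts": joint torques, N m; "tcp_pos": TCP position; "eef_rot": TCP orientation; "force": force on the tool from outside, world axes, zero at the start; "torque": the same for the moment, N m; "width": finger opening in m; "grasp_force": force on a finger pad.
Only numpy, scipy, OpenCV 4.12 (cv2) and the standard library are available. Lean on these libraries where they do the work, as an engineer would, in place of code of your own. Each camera call takes 0.05 s, during which the arm holds its last target. There are 200 camera calls.

## Task

Take the T-handled puller from its wooden stand, lower its lugged foot through the slot of the square plug in the gearbox housing, and screw it in clockwise (seen from above) about a quarter turn to its stop. Pull the plug straight up out of the housing, keep it upright and set it flat in the empty steel tray, still holding the puller as it touches down. Then let go, leaving the puller screwed into the plug, and do not disturb the other things on the bench.

Things in the scene. Friction and masses are not known exactly. Their poses are not given: they have to be found in the camera images.
- puller: The puller, loose, 0.3 kg, 132 mm tall, steel, standing upright in the stand. Origin: centre of the underside of its foot; z up along the shank; x along both foot and T-bar. Foot (lugs of a quarter-turn thread): 36 (x) x 12 (y) x 8 mm. Shank 14 mm thick, 26 mm collar 85 to 97 mm above the origin. T-bar: 90 (x) x 16 mm (y), flat sides, 110 to 132 mm above the origin. A half turn about z looks the same
- plug: The plug, loose, about 0.4 kg: a hollow steel block 64 x 64 mm, 32 mm high. Origin: centre of its underside, z up, x along its slot. Under its 10 mm thick top is a hollow 52 x 52 mm, from 6 mm (floor) to 22 mm above the origin. At the start it sits in the housing, its top 2 mm below the housing's top, x along the housing's x; a seal drags on it with about 3 to 10 N when pulled
- plug_slot (a point): Centre of the slot's mouth in the plug's top, 32 mm above the plug's origin. Slot: 42 mm along the plug's x, 18 mm along its y. The foot passes with its x along the plug's x (either way round). Turned clockwise from above in the hollow it catches under the top and meets stops after about 90 degrees (play 10); it counts as screwed in past 52. The other way it is stopped after about 30
- housing: The gearbox housing, fixed, a grey cast block 130 (x) x 110 (y) x 70 mm high, corner bolt heads 5 mm higher. Origin: centre of its underside. In the middle of its top is a square bore 67 mm wide, 34 mm deep, its floor 36 mm above the origin; the plug has 1.5 mm play all round
- stand: The puller's stand, fixed, a wooden block 80 (x) x 56 (y) x 48 mm high. Origin: centre of its underside. A slot 39 mm along x by 15 mm along y, 40 mm deep, holds the puller's foot 8 mm above the bench
- tray: The empty steel tray, fixed, open at the top, 150 (x) x 130 (y) x 22 mm high, walls and floor 5 mm thick. Origin: centre of its underside
- bearing: Bystander: loose steel bearing ring, 62 mm across, 17 mm high. Not to be disturbed
- hubnut: Bystander: loose dark flanged hub nut, 60 mm across, 30 mm high. Not to be disturbed
- spray: Bystander: loose can, 64 mm across, 150 mm tall. Not to be disturbed
- greasejar: Bystander: loose jar, 80 mm across, 80 mm tall. Not to be disturbed
- hammer: Bystander: loose hammer lying flat. Not to be disturbed
- wrench: Bystander: loose wrench lying flat. Not to be disturbed
- carton: Bystander: loose cardboard carton, 110 x 75 x 50 mm. Not to be disturbed
Mind the look-alikes: they are no part of the job. Several things look just like the housing: the one meant starts farthest to the robot's left.

How it is judged:
By the outcome, as a careful person would: the job done as asked, in the order asked, and still so for the second after the job is handed in, with the robot touching nothing.
It also fails if it takes over 61 s, if anything falls off the work surface, if the arm or the gripper's body presses on something with over 40 N, if the wrist force passes 120 N, or if a joint passes its speed limit or range.

## Working session

There is one attempt and no reset: what is moved stays moved. The work goes in short steps, Python scripts to look and compute and a tool call to move; the robot and the scene stay as the last step left them, time stands still between calls to the robot, and variables do not carry over. Pictures are saved under pics/ and viewed, at most 10 in all, crops included, and the job is handed in when it is done.

Besides the shell and the picture viewer there is one more tool, called after "Request:" by a JSON object that holds its "op" and its "data". apply_moves: Moves the arm, as the interface text tells. Its arguments: {"type":"object","properties":{"delta_pos":{"type":"array"},"roll":{"type":"array"},"fingers":{"type":"number"},"newtons":{"type":"number"}},"required":["delta_pos","roll"]}

```bash
mkdir -p pics; ls; cat > h.py <<'E'
import numpy as np, cv2
from scipy.spatial.transform import Rotation as Ro
from cell import sensors, camera, get_calibration, workorder, outline_of, place_of, manip
def world(u,v,d,c):
    p=np.array([(u-c['cx'])/c['fx']*d,(v-c['cy'])/c['fy']*d,d])
    return np.array(c['R']).T@(p-np.array(c['t']))
def cloud(depth,c,mask=None):
    m=depth>0
    if mask is not None: m&=mask
    v,u=np.nonzero(m); d=depth[v,u]
    p=np.stack([(u-c['cx'])/c['fx']*d,(v-c['cy'])/c['fy']*d,d],1)
    return (p-np.array(c['t']))@np.array(c['R'])
def onplane(u,v,z,c):
    R=np.array(c['R']);t=np.array(c['t'])
    r=R.T@np.array([(u-c['cx'])/c['fx'],(v-c['cy'])/c['fy'],1]);o=-R.T@t
    return o+r*(z-o[2])/r[2]
def save(n,im): cv2.imwrite(f'pics/{n}.png',im[:,:,::-1])
E
python3 - <<'E'
from h import *
print(manip.grip_point_offset, sensors.get_state())
for n in ['scene','top']:
    im,d=camera(n);c=get_calibration(n);save(n+'0',im);np.savez(n+'0',im=im,d=d)
    print(n,c)
    for k in ['puller','stand','plug','plug_slot','housing','tray']:
        for r in place_of(k,n)[:5]:
            print(k,r['score'],r['uv'])
E
```

```text
pics
0.0187 {'t': 0.0, 'qpos': array([-1.31287837e+00,  2.64802551e-01,  1.60536278e+00, -2.13835805e-05,
        1.27368884e+00, -3.68512851e-02]), 'joint_vel': array([-0.00021018, -0.00126874, -0.00030471,  0.00011368,  0.00013507,
       -0.00140339]), 'joint_efforts': array([-3.33208154e-04, -5.15112340e+01, -3.67314970e+01,  2.52155914e-04,
        1.30802847e-02, -2.10812445e-06]), 'tcp_pos': array([ 0.19593881, -0.6451806 ,  0.22993479]), 'eef_rot': array([-3.10531059e+00, -4.61027945e-01,  4.23465424e-04]), 'force': array([ 0.34540812, -0.1367288 , -0.29048068]), 'torque': array([-0.04874953, -0.03021984, -0.06046796]), 'grasp_force': 0.0, 'width': 0.08551594905750481}
scene {'fx': 462.31345819104735, 'fy': 462.31345819104735, 'cx': 325.0367937234483, 'cy': 230.65943472139998, 'R': array([[-0.02346411,  0.99961639,  0.01471441],
       [ 0.81048607,  0.02763742, -0.58510555],
       [-0.58528777, -0.00180315, -0.81082364]]), 't': array([ 0.03488227, -0.3782543 ,  1.73850106])}
puller 0.72 [425.7, 235.7]
stand 0.76 [428.9, 238.7]
plug 0.88 [345.8, 243.6]
plug_slot 0.82 [347.4, 233.9]
plug_slot 0.69 [361.2, 209.5]
plug_slot 0.47 [299.6, 203.7]
housing 0.67 [196.3, 298.1]
housing 0.64 [344.4, 250.3]
housing 0.59 [247.4, 182.5]
tray 0.67 [247.8, 238.3]
top {'fx': 442.5258868397763, 'fy': 442.5258868397763, 'cx': 324.0564573766877, 'cy': 234.59659982955264, 'R': array([[-0.01203196, -0.99991747,  0.00450478],
       [-0.99194736,  0.01136777, -0.12613962],
       [ 0.126078  , -0.00598621, -0.99200227]]), 't': array([0.01034354, 0.50491026, 1.04737203])}
puller 0.71 [207.3, 240.1]
stand 0.77 [208.8, 242.8]
plug 0.79 [308.2, 222.7]
plug_slot 0.75 [310.3, 221.2]
housing 0.98 [315.5, 226.8]
housing 0.94 [442.5, 326.0]
housing 0.9 [470.7, 148.0]
housing 0.23 [205.8, 239.7]
tray 0.96 [430.9, 231.4]
```

View pics/top0.png

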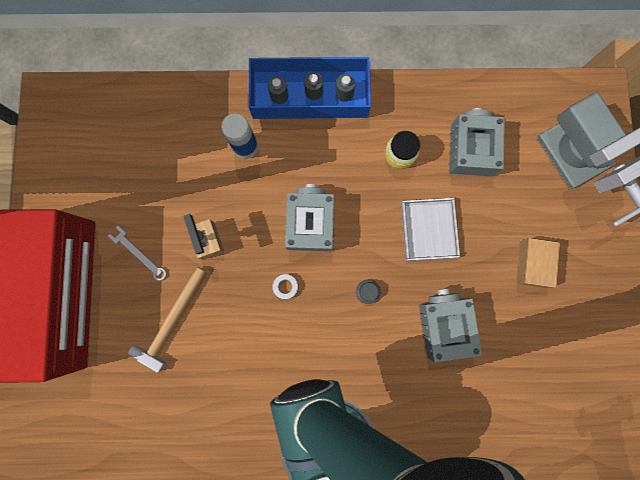

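View pics/scene0.png

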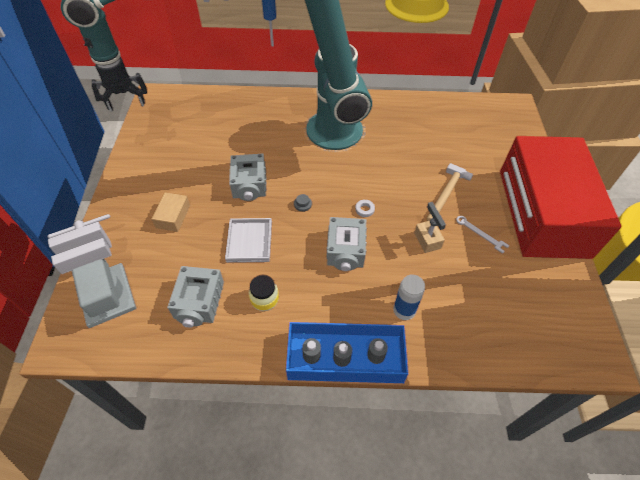

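The top picture shows three housings, at pixels (310,218), (452,326) and (478,142). The one at (310,218) is farthest to the robot's left (image left = +y) and is the only one holding a plug, so it fits. The stand and puller are at (203,236), the tray at (431,230). Next I'll confirm with a crop and measure.

```bash
python3 - <<'E'
from h import *
z=np.load('top0.npz');im,d=z['im'],z['d'];c=get_calibration('top')
crop=im[165:275,160:490]; save('crop0',cv2.resize(crop,None,fx=2.4,fy=2.4,interpolation=cv2.INTER_CUBIC))
P=np.zeros(d.shape+(3,));P[d>0]=cloud(d,c)
def box(name,u0,v0,u1,v1,z0,z1):
    m=np.zeros(d.shape,bool);m[v0:v1,u0:u1]=1;m&=(d>0)&(P[...,2]>z0)&(P[...,2]<z1)
    q=P[m]; r=cv2.minAreaRect(q[:,:2].astype(np.float32)*1000)
    print(name,len(q),'z',np.median(q[:,2]).round(4),'mean',q.mean(0).round(4),'rect mm',np.round(r[0],1),np.round(r[1],1),round(r[2],1))
box('bar',175,205,230,265,.12,.2)
box('bar+',175,205,230,265,.08,.2)
box('stand',180,205,230,265,.04,.055)
box('housing',270,180,345,260,.06,.074)
box('plugtop',293,203,322,236,.063,.072)
box('slotfloor',293,203,322,236,.03,.06)
box('tray',395,190,470,270,.015,.03)
box('trayfloor',405,203,458,256,.0,.01)
box('table',330,230,390,270,-.02,.02)
# slot by darkness
g=cv2.cvtColor(im,cv2.COLOR_RGB2GRAY)
sub=g[200:240,290:326];m=(sub<60).astype(np.uint8)
n,l,s,ce=cv2.connectedComponentsWithStats(m)
for i in range(1,n):
    if s[i,4]>30:
        v,u=np.nonzero(l==i);w=np.array([onplane(a+290,b+200,.068,c)[:2] for a,b in zip(u,v)])
        r=cv2.minAreaRect((w*1000).astype(np.float32));print('slot',s[i],w.mean(0),r)
w=(sub>170).astype(np.uint8);v,u=np.nonzero(w);ww=np.array([onplane(a+290,b+200,.068,c)[:2] for a,b in zip(u,v)]);print('plug bright',ww.mean(0),cv2.minAreaRect((ww*1000).astype(np.float32)))
E
```

```text
bar 362 z 0.1377 mean [0.497  0.2915 0.1363] rect mm [498.4 293.3] [91.  16.6] 19.0
bar+ 408 z 0.1374 mean [0.4975 0.2909 0.1329] rect mm [499.  291.4] [91.  20.4] 18.7
stand 452 z 0.0461 mean [0.4987 0.2823 0.046 ] rect mm [498.5 293.1] [81.4 55.9] 19.0
housing 2466 z 0.0681 mean [0.5385 0.0383 0.068 ] rect mm [543.   37.3] [112.1 146.4] 87.4
plugtop 758 z 0.067 mean [0.5394 0.0455 0.0671] rect mm [538.3  44.7] [66.6 77.6] 89.4
slotfloor 154 z 0.0412 mean [0.5381 0.0414 0.0431] rect mm [536.5  44.5] [55.1 66.4] 88.2
tray 499 z 0.0201 mean [ 0.5197 -0.2601  0.02  ] rect mm [ 519.3 -260.6] [150.3 131.3] 2.8
trayfloor 2453 z 0.0039 mean [ 0.5197 -0.2633  0.004 ] rect mm [ 520.4 -265.1] [135.4 132.8] 89.3
table 2330 z -0.0013 mean [ 0.47   -0.0861 -0.0014] rect mm [471.  -84.5] [148.7  98.9] 89.2
slot [16 13  7 16 60] [0.53762664 0.04084582] ((534.4819946289062, 39.86485290527344), (14.21107006072998, 35.92369842529297), 89.35687255859375)
plug bright [0.53491701 0.03951518] ((534.9472045898438, 39.288082122802734), (62.863224029541016, 63.191078186035156), 86.97837829589844)
```

View pics/crop0.png

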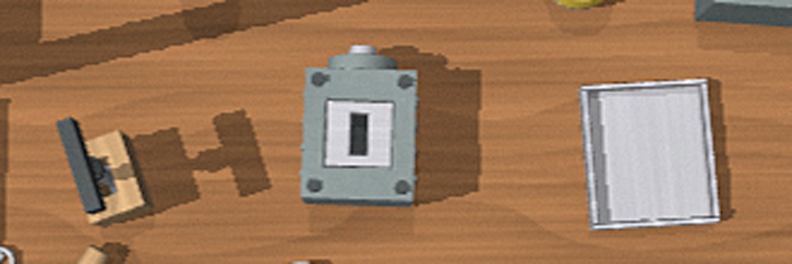

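The crop shows the plug with a dark slot at (358,133), sitting in the left housing. The puller in its stand is at (85,165) and the empty tray at (650,155). I'll move over the housing for a close wrist-camera look, then to the puller.

Request:
{"op": "apply_moves", "data": {"delta_pos": [[0.02,-0.024,-0.003],[0.02,-0.024,-0.003],[0.02,-0.024,-0.003],[0.02,-0.024,-0.003],[0.02,-0.024,-0.003],[0.02,-0.024,-0.003],[0.02,-0.024,-0.003],[0.02,-0.024,-0.003],[0.02,-0.024,-0.003],[0.02,-0.024,-0.003],[0.02,-0.024,-0.003],[0.02,-0.024,-0.003]], "roll": [0,0,0,0,0,0,0,0,0,0,0,0], "fingers": 100}}

```text
t: 1.7
tcp_pos: [0.3424, -0.2992, 0.2677]
eef_rot: [3.107, 0.461, 0.001]
force: [0.3, -0.9, -0.3]
width: 0.0852
grasp_force: 0.0
```

Request:
{"op": "apply_moves", "data": {"delta_pos": [[0.02,-0.024,-0.003],[0.02,-0.024,-0.003],[0.02,-0.024,-0.003],[0.02,-0.024,-0.003],[0.02,-0.024,-0.003],[0.02,-0.024,-0.003],[0.02,-0.024,-0.003],[0.02,-0.024,-0.003],[0.02,-0.024,-0.003],[0.02,-0.024,-0.003],[0.02,-0.024,-0.003],[0,0,0]], "roll": [0,0,0,0,0,0,0,0,0,0,0,0]}}

```text
t: 2.7
tcp_pos: [0.4777, 0.0203, 0.3012]
eef_rot: [-3.104, -0.468, -0.005]
force: [0.3, -0.3, 0.2]
width: 0.0853
grasp_force: 0.0
```

```bash
python3 - <<'E'
from h import *
s=sensors.get_state();print(s['t'],s['tcp_pos'],s['eef_rot'],s['qpos'])
im,d=camera('wrist');c=get_calibration('wrist');save('w1',im);np.savez('w1',im=im,d=d,c=c)
print(c)
for k in ['plug_slot','housing','puller']:
    for r in place_of(k,'wrist')[:3]: print(k,r['score'],r['uv'])
E
```

```text
2.7 [0.47768971 0.02028606 0.30120673] [-3.10426983 -0.46771212 -0.00457648] [-0.0116426  -0.15513826  1.91672622  0.00277271  1.37749396  1.25953939]
{'fx': 385.80131188764, 'fy': 385.80131188764, 'cx': 323.0499713434583, 'cy': 234.67019081760222, 'R': array([[ 2.95450482e-01, -9.55357902e-01,  5.39159202e-04],
       [-9.20270387e-01, -2.84447812e-01,  2.68685425e-01],
       [-2.56537381e-01, -7.98794107e-02, -9.63227830e-01]]), 't': array([-0.12385938,  0.38935451,  0.56925415])}
plug_slot 0.62 [317.1, 136.5]
```

View pics/w1.png

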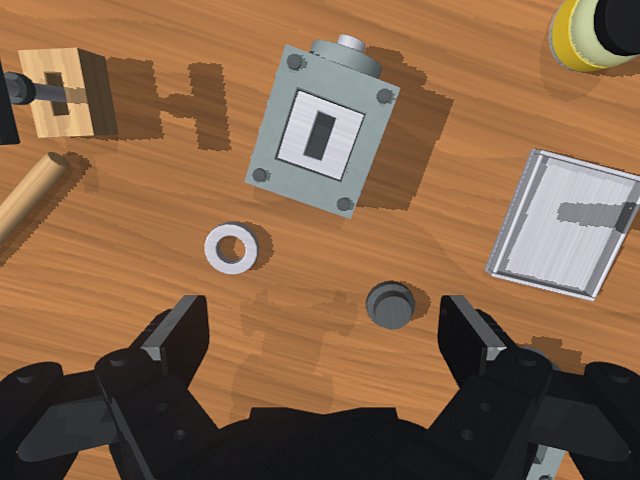

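The wrist view shows the plug at (320,134) with its slot, the housing bolts around it, and the stand at (65,92).

```bash
cat > plug.py <<'E'
from h import *
z=np.load('w1.npz',allow_pickle=True);im,d,c=z['im'],z['d'],z['c'].item()
g=cv2.cvtColor(im,cv2.COLOR_RGB2GRAY)
def comp(m,seed,z):
    n,l=cv2.connectedComponents(m.astype(np.uint8)); k=l[seed[1],seed[0]]
    assert k>0
    cs,_=cv2.findContours((l==k).astype(np.uint8),cv2.RETR_EXTERNAL,cv2.CHAIN_APPROX_NONE)
    q=np.array([onplane(a,b,z,c)[:2]*1000 for a,b in cs[0][:,0]],np.float32)
    return cv2.minAreaRect(q)
print('plug',comp(g>165,(296,130),.068))
print('slot',comp(g<90,(319,137),.068))
P=np.zeros(d.shape+(3,));P[d>0]=cloud(d,c)
m=np.zeros(d.shape,bool);m[90:180,275:365]=1;m&=g>165
print('top z',np.median(P[m][:,2]))
m=(P[...,2]>.015)&(P[...,2]<.03);m[:140]=0;m[310:]=0;m[:,:480]=0
print('tray',cv2.minAreaRect((P[m][:,:2]*1000).astype(np.float32)))
m=(P[...,2]>.063)&(P[...,2]<.078);m[:30]=0;m[230:]=0;m[:,:230]=0;m[:,410:]=0
print('housing',cv2.minAreaRect((P[m][:,:2]*1000).astype(np.float32)))
# bolts
print('table z',np.median(P[200:240,290:350,2]))
E
python3 plug.py
```

```text
plug ((532.2767333984375, 38.518699645996094), (63.93067169189453, 63.55388259887695), 87.65885162353516)
slot ((532.1797485351562, 38.76476287841797), (16.96589469909668, 41.20315170288086), 87.6407241821289)
top z 0.06767822248081211
tray ((516.979248046875, -261.1309814453125), (150.3301544189453, 132.09129333496094), 2.9823880195617676)
housing ((540.3666381835938, 37.83087158203125), (110.28068542480469, 146.2966766357422), 87.6489486694336)
table z 0.0003348183663003066
```

Request:
{"op": "apply_moves", "data": {"delta_pos": [[0.0125,-0.032,0],[0.0125,-0.032,0],[0.0125,-0.032,0],[0.0125,-0.032,0],[0.0125,-0.032,0],[0.0125,-0.032,0],[0.0125,-0.032,0],[0.0125,-0.032,0],[0,0,0],[0,0,0],[0,0,0],[0,0,0]], "roll": [0,0,0,0,0,0,0,0,-0.122,-0.122,-0.122,-0.122]}}

```text
t: 3.9
tcp_pos: [0.4975, 0.2885, 0.3]
eef_rot: [2.901, 1.205, -0.001]
force: [0.3, -0.4, 0.6]
width: 0.0854
grasp_force: 0.0
```

Request:
{"op": "apply_moves", "data": {"delta_pos": [[0,0,0],[0,0,0],[0,0,0],[0,0,0],[0,0,0],[0,0,0],[0,0,0],[0,0,0],[0,0,0],[0,0,0],[0,0,0],[0,0,0]], "roll": [-0.122,-0.122,-0.122,-0.122,-0.122,-0.122,-0.122,-0.122,-0.122,-0.122,-0.122,-0.122]}}

```text
t: 4.9
tcp_pos: [0.4976, 0.288, 0.3002]
eef_rot: [1.354, 2.835, -0.001]
force: [-0.5, -0.2, -0.3]
width: 0.0852
grasp_force: 0.0
```

Request:
{"op": "apply_moves", "data": {"delta_pos": [[0,0,0.005],[0,0,0.005],[0,0,0.005],[0,0,0.005],[0,0,0.005],[0,0,0.005],[0,0,0.005],[0,0,0.005],[0,0,0.005],[0,0,0.005],[0,0,0],[0,0,0]], "roll": [-0.122,-0.122,-0.122,-0.122,-0.122,-0.122,-0.122,-0.122,-0.122,-0.122,0,0]}}

```text
t: 5.9
tcp_pos: [0.4973, 0.2885, 0.2499]
eef_rot: [0.5, -3.101, 0.001]
force: [-0.3, -0.7, -0.1]
width: 0.0855
grasp_force: 0.0
```

```bash
cat > pul.py <<'E'
from h import *
s=sensors.get_state();im,d=camera('wrist');c=get_calibration('wrist');save('w2',im);np.savez('w2',im=im,d=d,c=c)
Rm=Ro.from_rotvec(s['eef_rot']).as_matrix()
print(s['t'],s['tcp_pos'],'yaw',np.degrees(np.arctan2(Rm[1,0],Rm[0,0])),'tilt',Rm[2],s['qpos'])
P=np.zeros(d.shape+(3,));P[d>0]=cloud(d,c)
near=np.hypot(P[...,0]-.4985,P[...,1]-.293)<.07
for n,lo,hi in [('bar',.128,.15),('stand',.04,.056)]:
    m=near&(P[...,2]>lo)&(P[...,2]<hi)
    if m.sum()<10: print(n,m.sum()); continue
    v,u=np.nonzero(m)
    r=cv2.minAreaRect((P[m][:,:2]*1000).astype(np.float32));print(n,m.sum(),np.median(P[m][:,2]),r,u.min(),u.max(),v.min(),v.max())
for r in outline_of('puller','wrist')[:2]: print(r['score'],r['extent'])
E
python3 pul.py
```

```text
5.9 [0.49731747 0.28845152 0.24993359] yaw -161.67367532676195 tilt [ 9.62077629e-04 -3.89910336e-04 -9.99999461e-01] [ 4.82409381e-01  6.47606854e-02  1.79944163e+00 -2.39221319e-04
  1.27840284e+00 -1.40817277e+00]
bar 2993 0.14051297264161025 ((495.9171447753906, 297.0152282714844), (89.44735717773438, 16.058271408081055), 19.574567794799805) 323 347 166 294
stand 3219 0.048652935600845125 ((496.3276672363281, 297.25457763671875), (80.54202270507812, 56.03438186645508), 19.578399658203125) 301 363 162 250
0.88 [317.6, 164.4, 352.4, 294.9]
```

View pics/w2.png

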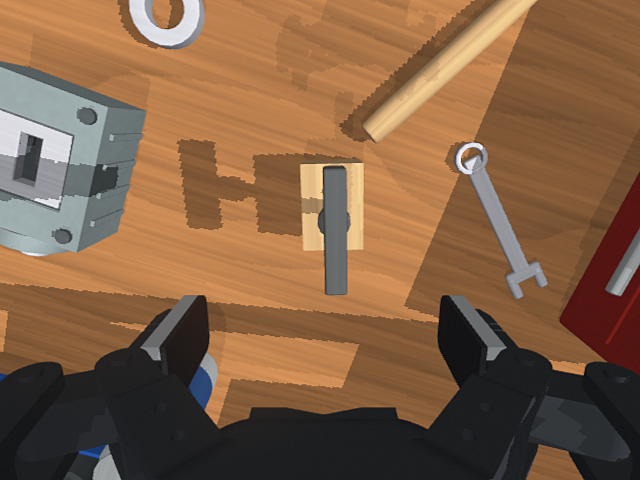

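The bar runs from (335,166) to (335,294), squarely between the fingers. Comparing the two wrist yaws with the top camera gives a fixed wrist-camera bias of about 2.3 mm. That puts the puller at about (0.496, 0.2947), so I'll descend and grip.

Request:
{"op": "apply_moves", "data": {"delta_pos": [[-0.0007,0.0063,0],[0,0,0.0174],[0,0,0.0174],[0,0,0.0174],[0,0,0.0174],[0,0,0.0174],[0,0,0.0174],[0,0,0.0174],[0,0,0.0174],[0,0,0],[0,0,0]], "roll": [-0.02,0,0,0,0,0,0,0,0,0,0]}}

```text
t: 6.92
tcp_pos: [0.4951, 0.2961, 0.1104]
eef_rot: [0.539, -3.093, 0.001]
force: [1.0, -1.4, -0.1]
width: 0.0852
grasp_force: 0.0
```

Request:
{"op": "apply_moves", "data": {"delta_pos": [[0,0,0],[0,0,0],[0,0,0],[0,0,0],[0,0,0],[0,0,0],[0,0,0],[0,0,0],[0,0,0],[0,0,0],[0,0,0],[0,0,0]], "roll": [0,0,0,0,0,0,0,0,0,0,0,0], "fingers": 0, "newtons": 60}}

```text
t: 7.92
tcp_pos: [0.4964, 0.2965, 0.1118]
eef_rot: [-0.539, 3.094, 0.001]
force: [0.2, 0.9, 5.8]
width: 0.0148
grasp_force: 59.4
```

Request:
{"op": "apply_moves", "data": {"delta_pos": [[0,0,-0.004],[0,0,-0.006],[0,0,-0.008],[0,0,-0.011],[0,0,-0.011],[0,0,-0.011],[0,0,-0.011],[0,0,-0.011],[0,0,-0.011],[0,0,-0.014],[0,0,-0.014],[0,0,0]], "roll": [0,0,0,0,0,0,0,0,0,0,0,0]}}

```text
t: 8.92
tcp_pos: [0.4977, 0.2972, 0.2274]
eef_rot: [-0.539, 3.089, 0.003]
force: [1.1, -0.2, -2.1]
width: 0.0149
grasp_force: 58.7
```

```bash
cat > st.py <<'E'
from h import *
s=sensors.get_state();Rm=Ro.from_rotvec(s['eef_rot']).as_matrix()
yaw=np.arctan2(Rm[1,0],Rm[0,0]);print(s['t'],s['tcp_pos'].round(4),'yaw',np.degrees(yaw).round(2),'q',s['qpos'].round(3),s['force'].round(1),s['torque'].round(2),s['width'].round(4))
def to(x,y,z,yawd):
    """tool-frame shift from here at the present yaw, and roll"""
    dl=Rm.T@(np.array([x,y,z])-s['tcp_pos']); r=-((yawd-np.degrees(yaw)+180)%360-180)
    print('shift',dl.round(4),'roll',np.radians(r).round(4))
E
python3 - <<'E'
from st import *
to(.532,.041,.222,180-2.35)
im,d=camera('wrist');c=get_calibration('wrist');save('w3',im)
P=np.zeros(d.shape+(3,));P[d>0]=cloud(d,c)
T=(P-s['tcp_pos'])@Rm
m=(d>0)&(np.abs(T[...,2]-.0)<.15)&(np.abs(T[...,0])<.08)&(np.abs(T[...,1])<.04)&(d<.4)
v,u=np.nonzero(m);print(m.sum(),u.min(),u.max(),v.min(),v.max())
im2,_=camera('scene');save('s3',np.hstack([cv2.resize(im2[130:280,330:500],(533,470)),cv2.resize(im,(0,0),fx=.4,fy=.4)[:,:].copy().repeat(1,0) if 0 else cv2.copyMakeBorder(im[200:480,200:467],0,190,0,0,cv2.BORDER_CONSTANT)]))
E
```

```text
Traceback (most recent call last):
  File "st.py", line 3, in <module>
    yaw=np.arctan2(Rm[1,0],Rm[0,0]);print(s['t'],s['tcp_pos'].round(4),'yaw',np.degrees(yaw).round(2),'q',s['qpos'].round(3),s['force'].round(1),s['torque'].round(2),s['width'].round(4))
                                                                                                                                                                      ^^^^^^^^^^^^^^^^
AttributeError: 'float' object has no attribute 'round'
```

```bash
sed -i "s/s\['width'\].round(4)/round(s['width'],4)/" st.py
python3 - <<'E'
from st import *
to(.532,.041,.222,180-2.35)
im,d=camera('wrist');c=get_calibration('wrist');np.savez('w3',im=im,d=d,c=c)
im2,_=camera('scene');a=cv2.resize(im2[110:280,360:500],(450,546));b=im[100:480,200:500]
save('s3',np.hstack([a,cv2.copyMakeBorder(b,0,166,0,0,cv2.BORDER_CONSTANT)]))
E
```

```text
8.9167 [0.4977 0.2972 0.2274] yaw -160.22 q [ 0.495  0.083  1.822 -0.     1.23  -1.421] [ 1.1 -0.2 -2.1] [ 0.   -0.04  0.02] 0.0149
shift [ 0.0545 -0.2527  0.0048] roll 0.3863
```

View pics/s3.png

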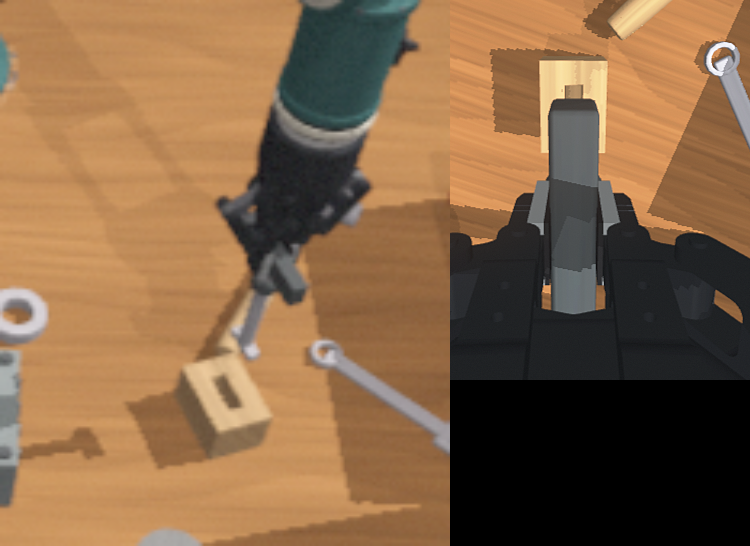

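The puller hangs upright in the gripper, its foot clear of the stand. Next is its pose in the hand, and then the carry to the plug.

```bash
python3 - <<'E'
from st import *
z=np.load('w3.npz',allow_pickle=True);d,c=z['d'],z['c'].item()
P=np.zeros(d.shape+(3,));P[d>0]=cloud(d,c)
T=(P-s['tcp_pos'])@Rm*1000
m=np.zeros(d.shape,bool);m[190:415,290:360]=1
m&=(d>0)&(T[...,2]>-45)&(T[...,2]<-10)&(abs(T[...,1])<12)
q=T[m];print(len(q),'x',np.percentile(q[:,0],[0,1,99,100]),'y',np.percentile(q[:,1],[1,99]),'z top',np.percentile(q[:,2],[5,50,95]))
f=q[np.abs(q[:,2]-np.median(q[:,2]))<4]; print(cv2.minAreaRect(f[:,:2].astype(np.float32)))
print(np.polyfit(f[:,0],f[:,2],1))
E
```

```text
9.0167 [0.4963 0.2964 0.2241] yaw -160.22 q [ 0.495  0.085  1.826 -0.     1.229 -1.421] [ 0.8 -1.2 -3.3] [ 0.01 -0.02 -0.01] 0.0147
12021 x [-30.14932062 -28.03267861  43.84847513  44.13217612] y [-10.07230031  10.75644413] z top [-39.07561172 -29.90824708 -23.62730939]
((7.294734954833984, 0.1273651123046875), (74.17134857177734, 22.91594696044922), 5.700901985168457)
[ 3.68122200e-03 -2.98746004e+01]
```

Request:
{"op": "apply_moves", "data": {"delta_pos": [[0,-0.0274,0],[0,-0.0274,0],[0,-0.0274,0],[0,-0.0274,0],[0,-0.0274,0],[0,-0.0274,0],[0,-0.0274,0],[0,-0.0274,0],[0,-0.0274,0],[-0.003,-0.0274,0],[0,0,0],[0,0,0]], "roll": [0,0,0,0,0,0,0,0,0.0965,0.0965,0.0965,0.0965]}}

```text
t: 10.02
tcp_pos: [0.5885, 0.0364, 0.2213]
eef_rot: [-0.076, -3.138, 0.0]
force: [-0.1, 0.7, -2.6]
width: 0.0149
grasp_force: 59.3
```

Request:
{"op": "apply_moves", "data": {"delta_pos": [[0,0,0],[0,0,0],[0,0,0]], "roll": [0,0,0]}}

```text
t: 10.27
tcp_pos: [0.5884, 0.0385, 0.2222]
eef_rot: [-0.06, -3.14, 0.0]
force: [0.6, 0.0, -3.3]
width: 0.0146
grasp_force: 59.3
```

```bash
python3 - <<'E'
from st import *
im,d=camera('wrist');c=get_calibration('wrist');np.savez('w4',im=im,d=d,c=c)
P=np.zeros(d.shape+(3,));P[d>0]=cloud(d,c)
g=cv2.cvtColor(im,cv2.COLOR_RGB2GRAY)
for nm,x,y in [('plug',.532,.040)]:
    m=(np.hypot(P[...,0]-x,P[...,1]-y)<.05)&(np.abs(P[...,2]-.068)<.006)&(g>150)
    m=cv2.morphologyEx(m.astype(np.uint8),cv2.MORPH_OPEN,np.ones((3,3)))
    n,l,st,ce=cv2.connectedComponentsWithStats(m);k=1+np.argmax(st[1:,4]);print(st[k])
    cs,_=cv2.findContours((l==k).astype(np.uint8),cv2.RETR_EXTERNAL,cv2.CHAIN_APPROX_NONE)
    q=np.array([onplane(a,b,.068,c)[:2]*1000 for a,b in cs[0][:,0]],np.float32);print(nm,cv2.minAreaRect(q))
    x0,y0,w,h=st[k][:4];mm=np.zeros_like(m);mm[y0+8:y0+h-8,x0+8:x0+w-8]=1
    dk=(mm>0)&(g<100);v,u=np.nonzero(dk)
    q=np.array([onplane(a,b,.068,c)[:2]*1000 for a,b in zip(u,v)],np.float32);print('slot',len(q),cv2.minAreaRect(q))
save('w4',im)
E
```

```text
10.2667 [0.5884 0.0385 0.2222] yaw 177.82 q [ 0.023  0.111  1.801  0.     1.231 -1.51 ] [ 0.6  0.  -3.3] [ 0.   -0.    0.02] 0.0146
[ 282  102   87   88 6059]
plug ((533.8134155273438, 41.668704986572266), (64.07435607910156, 63.850135803222656), 87.8453369140625)
slot 1273 ((533.5902099609375, 41.816349029541016), (16.978042602539062, 41.1196174621582), 87.49030303955078)
```

View pics/w4.png

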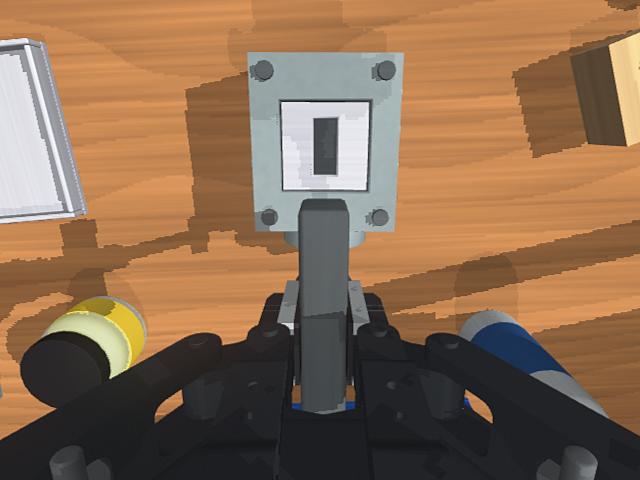

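The plug is at (325,146) in the image and the slot lies along the bar's direction. Averaging the two opposite-yaw views gives the slot at (0.5329, 0.0402). I'll move over it and lower carefully.

Request:
{"op": "apply_moves", "data": {"delta_pos": [[0.014,0,0],[0.014,0,0],[0.014,0,0],[0.014,0,0],[0,0,0.01],[0,0,0.01],[0,0,0.01],[0,0,0.01],[0,0,0],[0,0,0],[0,0,0]], "roll": [0,0,0,0,0,0,0,0,0,0,0]}}

```text
t: 11.23
tcp_pos: [0.5333, 0.0406, 0.1828]
eef_rot: [-0.064, -3.14, 0.0]
force: [0.9, -0.4, -2.4]
width: 0.0153
grasp_force: 59.3
```

```bash
python3 - <<'E'
from st import *
to(.5324,.0402,.148,177.6)
im,_=camera('scene');a=cv2.resize(im[120:290,290:420],(459,600),interpolation=cv2.INTER_CUBIC);save('s5',a)
E
```

```text
11.2333 [0.5333 0.0406 0.1828] yaw 177.67 q [ 0.029  0.036  1.956 -0.     1.15  -1.501] [ 0.9 -0.4 -2.4] [ 0.   -0.07 -0.02] 0.0153
shift [ 0.0009 -0.0004  0.0348] roll 0.0011
```

View pics/s5.png

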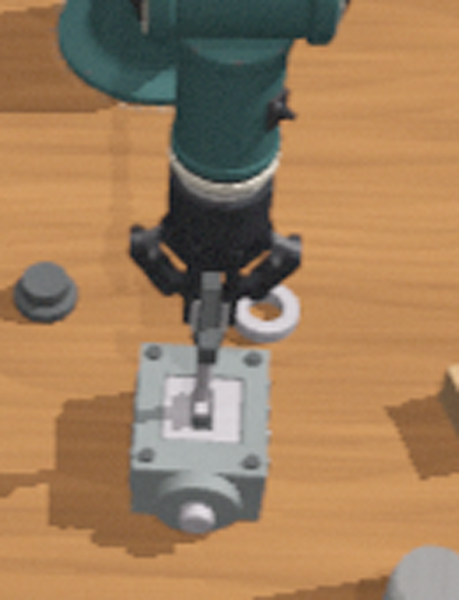

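The foot hangs right over the slot, at (202,412) in the crop. Lowering slowly.

Request:
{"op": "apply_moves", "data": {"delta_pos": [[0.0005,0,0.003],[0,0,0.003],[0,0,0.003],[0,0,0.002],[0,0,0.002],[0,0,0.002],[0,0,0.002],[0,0,0],[0,0,0]], "roll": [0,0,0,0,0,0,0,0,0]}}

```text
t: 12.03
tcp_pos: [0.5324, 0.0406, 0.1659]
eef_rot: [-0.064, -3.141, 0.0]
force: [0.8, -0.0, -2.3]
width: 0.015
grasp_force: 59.3
```

Request:
{"op": "apply_moves", "data": {"delta_pos": [[0,0,0.002],[0,0,0.002],[0,0,0.002],[0,0,0.002],[0,0,0.002],[0,0,0.002],[0,0,0.002],[0,0,0.002],[0,0,0.0015],[0,0,0],[0,0,0]], "roll": [0,0,0,0,0,0,0,0,0,0,0]}}

```text
t: 12.95
tcp_pos: [0.5324, 0.0406, 0.1484]
eef_rot: [-0.064, -3.141, 0.0]
force: [0.3, -1.1, -1.8]
width: 0.0151
grasp_force: 59.3
```

Request:
{"op": "apply_moves", "data": {"delta_pos": [[0,0,0],[0,0,0],[0,0,0],[0,0,0],[0,0,0],[0,0,0],[0,0,0],[0,0,0],[0,0,0],[0,0,0],[0,0,0],[0,0,0]], "roll": [0.11,0.11,0.11,0.11,0.11,0.11,0.11,0.11,0.11,0.11,0.11,0.11]}}

```text
t: 13.95
tcp_pos: [0.5328, 0.0408, 0.1489]
eef_rot: [1.983, 2.436, 0.001]
force: [0.3, 1.0, -3.1]
width: 0.0147
grasp_force: 59.3
```

```bash
python3 -c "from st import *"
```

```text
13.95 [0.5328 0.0408 0.1489] yaw 101.72 q [ 0.03   0.066  1.992  0.     1.083 -0.175] [ 0.3  1.  -3.1] [ 0.12 -0.02 -0.  ] 0.0147
```

Request:
{"op": "apply_moves", "data": {"delta_pos": [[0,0,0],[0,0,0],[0,0,0],[0,0,0],[0,0,0]], "roll": [0.06,0.05,0.05,0.04,0]}}

```text
t: 14.37
tcp_pos: [0.533, 0.0407, 0.1489]
eef_rot: [2.211, 2.231, 0.002]
force: [0.4, 0.1, -3.4]
width: 0.0153
grasp_force: 59.3
```

```bash
python3 -c "from st import *"
```

```text
14.3667 [0.533  0.0407 0.1489] yaw 90.51 q [0.03  0.066 1.992 0.    1.083 0.02 ] [ 0.4  0.1 -3.4] [ 0.12 -0.18 -0.  ] 0.0153
```

Request:
{"op": "apply_moves", "data": {"delta_pos": [[0,0,0],[0,0,0],[0,0,0],[0,0,0]], "roll": [0.04,0.04,0.03,0]}}

```text
t: 14.7
tcp_pos: [0.5334, 0.0406, 0.1491]
eef_rot: [2.328, 2.108, 0.002]
force: [1.8, 0.0, -3.4]
width: 0.0148
grasp_force: 59.4
```

```bash
python3 -c "from st import *"
```

```text
14.7 [0.5334 0.0406 0.1491] yaw 84.32 q [ 0.029  0.066  1.991 -0.     1.082  0.129] [ 1.8  0.  -3.4] [ 0.07 -0.49  0.17] 0.0148
```

At 93° the torque begins to rise, so it's at the stop. Pulling up.

Request:
{"op": "apply_moves", "data": {"delta_pos": [[0,0,-0.002],[0,0,-0.002],[0,0,-0.002],[0,0,-0.002],[0,0,-0.002],[0,0,-0.002],[0,0,-0.002],[0,0,-0.003],[0,0,-0.003],[0,0,0]], "roll": [0,0,0,0,0,0,0,0,0,0]}}

```text
t: 15.53
tcp_pos: [0.5326, 0.0406, 0.1694]
eef_rot: [2.33, 2.108, 0.0]
force: [3.3, 0.2, -7.0]
width: 0.0152
grasp_force: 59.0
```

```bash
python3 -c "from st import *"
```

```text
15.5333 [0.5326 0.0406 0.1694] yaw 84.27 q [0.029 0.046 1.972 0.    1.123 0.129] [ 3.3  0.2 -7. ] [ 0.07 -0.84  0.2 ] 0.0152
```

Request:
{"op": "apply_moves", "data": {"delta_pos": [[0,0,-0.004],[0,0,-0.004],[0,0,-0.005],[0,0,-0.005],[0,0,-0.006],[0,0,-0.006],[0,0,-0.006],[0,0,-0.006],[0,0,-0.006],[0,0,-0.006],[0,0,0],[0,0,0]], "roll": [0,0,0,0,0,0,0,0,0,0,0,0]}}

```text
t: 16.53
tcp_pos: [0.5329, 0.0406, 0.2232]
eef_rot: [2.329, 2.107, 0.001]
force: [-0.2, -1.2, -6.3]
width: 0.015
grasp_force: 59.4
```

```bash
python3 - <<'E'
from st import *
to(.517,-.259,.225,84.3)
im,d=camera('wrist');c=get_calibration('wrist');im2,_=camera('scene')
np.savez('w6',im=im,d=d,c=c)
a=cv2.resize(im2[100:290,270:430],(400,475),interpolation=cv2.INTER_CUBIC);b=im[100:480,130:520]
save('s6',np.hstack([a,cv2.copyMakeBorder(b,0,95,0,0,cv2.BORDER_CONSTANT)]))
E
```

```text
16.5333 [0.5329 0.0406 0.2232] yaw 84.27 q [0.029 0.002 1.914 0.    1.225 0.129] [-0.2 -1.2 -6.3] [ 0.02 -0.04 -0.02] 0.015
shift [-0.2997  0.0141 -0.0018] roll -0.0005
```

View pics/s6.png

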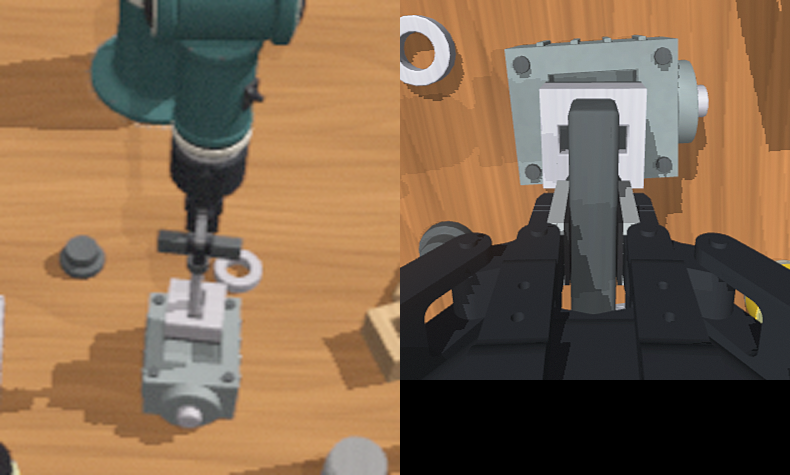

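The plug hangs upright on the puller, clear of the bore, with its slot crosswise to the bar. Now I'll carry it to the tray.

Request:
{"op": "apply_moves", "data": {"delta_pos": [[-0.01,0.0012,0],[-0.02,0.0012,0],[-0.027,0.0012,0],[-0.03,0.0012,0],[-0.032,0.0012,0],[-0.032,0.0012,0],[-0.032,0.0012,0],[-0.032,0.0012,0],[-0.03,0.0012,0],[-0.027,0.0012,0],[-0.018,0.0012,0],[-0.01,0.0012,0]], "roll": [0,0,0,0,0,0,0,0,0,0,0,0]}}

```text
t: 17.63
tcp_pos: [0.5158, -0.2625, 0.222]
eef_rot: [-2.332, -2.105, 0.002]
force: [0.5, -0.0, -6.0]
width: 0.0151
grasp_force: 59.4
```

Request:
{"op": "apply_moves", "data": {"delta_pos": [[0,0,0],[0,0,0.006],[0,0,0.012],[0,0,0.012],[0,0,0.012],[0,0,0.012],[0,0,0.012],[0,0,0.008],[0,0,0.004],[0,0,0],[0,0,0]], "roll": [0,0,0,0,0,0,0,0,0,0,0]}}

```text
t: 18.55
tcp_pos: [0.517, -0.2594, 0.1445]
eef_rot: [-2.33, -2.108, 0.0]
force: [-0.4, 0.4, -5.8]
width: 0.0147
grasp_force: 59.5
```

```bash
python3 - <<'E'
from st import *
to(.517,-.259,.121,84.3)
im,d=camera('wrist');c=get_calibration('wrist');im2,d2=camera('scene')
np.savez('w7',im=im,d=d,c=c)
P=np.zeros(d.shape+(3,));P[d>0]=cloud(d,c);T=(P-s['tcp_pos'])@Rm*1000
m=np.zeros(d.shape,bool);m[190:415,290:360]=1
m&=(d>0)&(T[...,2]>-45)&(T[...,2]<-10)&(abs(T[...,1])<12)&(T[...,0]>0);print('bar top tool z',np.median(T[m][:,2]))
# plug top height
g=cv2.cvtColor(im,cv2.COLOR_RGB2GRAY)
m=(d>0)&(np.abs(T[...,0])<36)&(np.abs(T[...,1])<36)&(T[...,2]>50)&(T[...,2]<100)&(g>140)
print('plug top',m.sum(),np.percentile(P[m][:,2],[10,50,90]) if m.sum() else 0)
a=cv2.resize(im2[130:290,180:330],(400,427),interpolation=cv2.INTER_CUBIC);b=im[80:480,130:520]
save('s7',np.hstack([cv2.copyMakeBorder(a,0,0,0,0,cv2.BORDER_CONSTANT)[:400],b]))
E
```

```text
18.55 [ 0.517  -0.2594  0.1445] yaw 84.27 q [-0.508  0.153  1.904 -0.     1.085 -0.408] [-0.4  0.4 -5.8] [-0.01  0.    0.02] 0.0147
shift [ 0.0004 -0.      0.0235] roll -0.0005
bar top tool z -29.010722587476018
plug top 5346 [0.05839535 0.05955819 0.06042635]
```

View pics/s7.png

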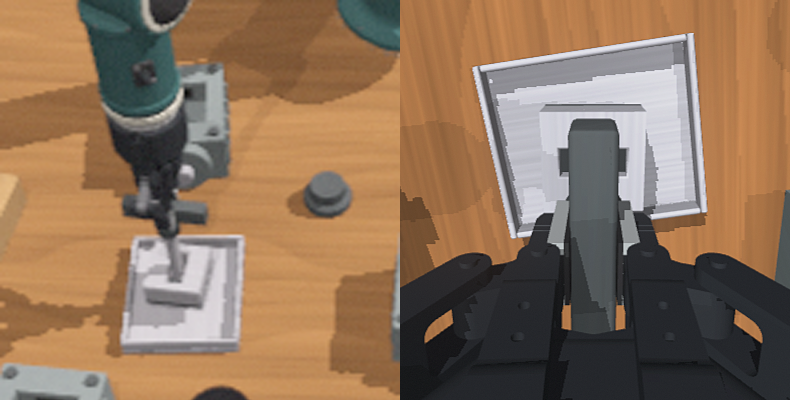

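The plug hangs level, centred inside the tray at (590,155) in the wrist crop. Touching down slowly.

Request:
{"op": "apply_moves", "data": {"delta_pos": [[0,0,0.003],[0,0,0.003],[0,0,0.003],[0,0,0.003],[0,0,0.003],[0,0,0.002],[0,0,0.002],[0,0,0.002],[0,0,0.002],[0,0,0.002],[0,0,0],[0,0,0]], "roll": [0,0,0,0,0,0,0,0,0,0,0,0]}}

```text
t: 19.65
tcp_pos: [0.517, -0.2595, 0.1199]
eef_rot: [2.329, 2.107, 0.0]
force: [-2.1, -0.0, -3.3]
width: 0.0147
grasp_force: 59.8
```

Request:
{"op": "apply_moves", "data": {"delta_pos": [[0,0,0.001],[0,0,0.001],[0,0,0.001],[0,0,0.0005],[0,0,0],[0,0,0]], "roll": [0,0,0,0,0,0]}}

```text
t: 20.15
tcp_pos: [0.517, -0.2593, 0.1161]
eef_rot: [2.33, 2.107, 0.0]
force: [0.2, -0.2, -2.8]
width: 0.0152
grasp_force: 59.9
```

The plug's weight is off the tool. I'll lower the foot onto the hollow's floor.

Request:
{"op": "apply_moves", "data": {"delta_pos": [[0,0,0.0005],[0,0,0.0005],[0,0,0.0005],[0,0,0.0005],[0,0,0.0005],[0,0,0],[0,0,0]], "roll": [0,0,0,0,0,0,0]}}

```text
t: 20.73
tcp_pos: [0.5173, -0.2595, 0.1149]
eef_rot: [2.329, 2.107, 0.001]
force: [-1.7, 1.0, 5.5]
width: 0.015
grasp_force: 61.2
```

```bash
python3 -c "from st import *"
```

```text
20.7333 [ 0.5173 -0.2595  0.1149] yaw 84.27 q [-0.508  0.183  1.929  0.     1.029 -0.408] [-1.7  1.   5.5] [ 0.29  0.67 -0.01] 0.015
```

Request:
{"op": "apply_moves", "data": {"delta_pos": [[0,0,-0.0005],[0,0,0],[0,0,0]], "roll": [0,0,0], "newtons": 20}}

```text
t: 20.98
tcp_pos: [0.5172, -0.2595, 0.1149]
eef_rot: [2.329, 2.107, 0.001]
force: [-2.0, 0.9, 5.9]
width: 0.0151
grasp_force: 61.1
```

Request:
{"op": "apply_moves", "data": {"delta_pos": [[0,0,0],[0,0,0],[0,0,0],[0,0,0],[0,0,0],[0,0,0],[0,0,0],[0,0,0],[0,0,0],[0,0,0]], "roll": [0,0,0,0,0,0,0,0,0,0], "fingers": 100}}

```text
t: 21.82
tcp_pos: [0.5169, -0.2594, 0.1141]
eef_rot: [2.33, 2.108, 0.0]
force: [-0.3, -0.6, 0.6]
width: 0.0851
grasp_force: 0.0
```

Request:
{"op": "apply_moves", "data": {"delta_pos": [[0,0,-0.005],[0,0,-0.01],[0,0,-0.015],[0,0,-0.015],[0,0,-0.015],[0,0,-0.015],[0,0,-0.015],[0,0,-0.015],[0,0,-0.015],[0,0,0]], "roll": [0,0,0,0,0,0,0,0,0,0]}}

```text
t: 22.65
tcp_pos: [0.519, -0.2605, 0.2392]
eef_rot: [2.324, 2.103, 0.004]
force: [1.1, -0.5, 0.7]
width: 0.0853
grasp_force: 0.0
```

```bash
python3 - <<'E'
from st import *
im,d=camera('wrist');im2,d2=camera('top')
a=cv2.resize(im2[20:400,90:590],None,fx=.8,fy=1.0) ;b=im[80:460,150:500]
save('s8',np.hstack([a,b]))
E
```

```text
22.65 [ 0.519  -0.2605  0.2392] yaw 84.27 q [-0.508  0.076  1.807 -0.     1.25  -0.408] [ 1.1 -0.5  0.7] [-0.01 -0.07  0.01] 0.0853
```

View pics/s8.png

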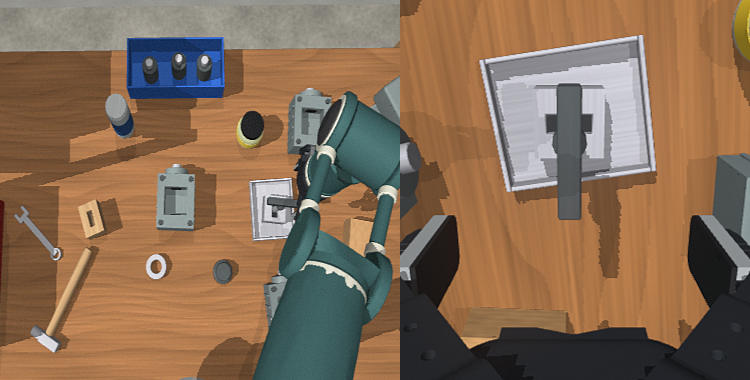

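The plug sits flat in the tray at (575,125) in the wrist crop. The puller stands upright in it with its bar across the slot, and the bystanders haven't moved. Handing in.

```bash
python3 -c "
from h import *
print(workorder.job_done())"
```

```text
the job is handed in; nothing more can be done
None
```

The plug is out of the leftmost housing and standing flat in the tray with the puller still screwed in, the gripper is clear of it, and I handed the job in at about 23 s; no verdict came back.

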